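# Slide the bearing tray into the marked slides of the bench rack

### The job

Put the bearing tray away in the small bench rack: pick it up by its orange handle and slide it, level and end first, into the pair of slides that has the same colour as the disc lying on the white square of the job board. Push it gently all the way in until it presses firmly against the rubber buffer at the back, never forcing or ramming it, then let go and leave it in the slides. Leave the discs and the other things on the bench where they are.

Things in the scene. Friction and masses are not known exactly. Their poses are not given: they have to be found in the camera images.
- tray: Aluminium tray, bearings fixed in it, 0.18 to 0.28 kg. Flat sheet 240 mm long (x), 150 wide (y), 4 thick; its rims stand 15 mm in from the long edges, so the bare edges run in slides. All but the handle is under 25 mm tall. Origin: centre of the underside; +x points to the end that goes first into the rack, z up. Starts flat on the bench. Centre of mass about 20 mm from the origin towards +x.
- tray_handle (a point): Centre of the tray's orange handle, an upright fin 50 mm long (along the tray's x), 12 mm thick (along y), rising to 54 mm above the sheet's underside. The point lies 34 mm above the underside, 75 mm from the tray's centre towards -x. Grip it from above across its thickness; 50 mm is free on either side. The tray hangs nose-heavy from it.
- tray_tip (a point): Middle of the tray's leading edge, half-way up the 4 mm sheet: 120 mm from the tray's origin along +x, 195 mm from the handle's centre. Axes as the tray's.
- rack: Open-topped rack fixed to the bench, 217 mm tall, 200 wide, with three pairs of C-channel slides one above the other: blue lowest, yellow middle, red top. Origin on the bench under the middle of the mouth; +x points into the rack (the way the tray slides), y across, z up. Slides run 145 mm from the mouth (x = 0). In the 22 mm before the mouth they flare by 8 mm up, down and to both sides.
- rear_stop: Dark post at the rack's back with one black rubber buffer strip, 26 mm wide, facing the mouth, for all levels. Origin and axes as the rack's. The buffer is set to a new depth each time: its face stands 84 to 110 mm behind the mouth, not measured; find it by feel. It yields about 1 mm per 4 N for 5 mm, then is hard. Pressed firmly home means at least 4 N; over 15 N is ramming.
- mouth_blue (a point): Middle of the mouth of the blue (lowest) slides, level with the top of their lower ledges, 55 mm above the bench. Axes as the rack's. In each pair the upper lip is 9 mm above the ledge (the 4 mm sheet has 5 mm of play in height) and the webs are 155 mm apart (2.5 mm of play on each side).
- mouth_yellow (a point): The same for the yellow (middle) slides, 115 mm above the bench.
- mouth_red (a point): The same for the red (top) slides, 175 mm above the bench.
- job_place (a point): Centre of the white square, 52 mm wide, on the job board (dark wooden strip 60 x 230 x 6 mm, fixed to the bench). One of the three discs lies here and names the slides to use; the other two lie on the board's black squares, 85 mm and 150 mm away.
- disc_red: Loose red plastic disc, 32 mm across, 10 mm tall; origin at the centre of its underside.
- disc_yellow: Loose yellow plastic disc, same size.
- disc_blue: Loose blue plastic disc, same size.
- torch: Red pocket torch lying on the bench, 140 mm long, 32 mm thick. Leave alone.
- tape_roll: Roll of blue tape lying flat, 90 mm across, 30 mm tall. Leave alone.
- bearing: Steel bearing ring lying flat, 48 mm across, 14 mm tall, between the tray and the rack. Leave alone.

How it is judged:
On the way, in this order (a step that is already met when the one before it is completed fails the run):
1. the tray's leading edge is at least 30 mm inside the slides of the marked colour (((horizontal distance between disc_blue and job_place below 0.03 m and z of tray_tip in the frame of rack between 0.051 and 0.067 m and x of tray_tip in the frame of rack above 0.03 m and y of tray_tip in the frame of rack between -0.008 and 0.008 m and angle between the x axis of tray and the x axis of rack, either way round below 0.12 rad and angle between tray's own z axis and vertical below 0.12 rad) or (horizontal distance between disc_yellow and job_place below 0.03 m and z of tray_tip in the frame of rack between 0.111 and 0.127 m and x of tray_tip in the frame of rack above 0.03 m and y of tray_tip in the frame of rack between -0.008 and 0.008 m and angle between the x axis of tray and the x axis of rack, either way round below 0.12 rad and angle between tray's own z axis and vertical below 0.12 rad) or (horizontal distance between disc_red and job_place below 0.03 m and z of tray_tip in the frame of rack between 0.171 and 0.187 m and x of tray_tip in the frame of rack above 0.03 m and y of tray_tip in the frame of rack between -0.008 and 0.008 m and angle between the x axis of tray and the x axis of rack, either way round below 0.12 rad and angle between tray's own z axis and vertical below 0.12 rad))), for 0.1 s.
2. the tray, in the marked slides, is pressed against the rear buffer with at least 4 N for 0.2 s (((horizontal distance between disc_blue and job_place below 0.03 m and z of tray_tip in the frame of rack between 0.051 and 0.067 m and x of tray_tip in the frame of rack above 0.078 m and y of tray_tip in the frame of rack between -0.008 and 0.008 m and angle between the x axis of tray and the x axis of rack, either way round below 0.12 rad and angle between tray's own z axis and vertical below 0.12 rad) or (horizontal distance between disc_yellow and job_place below 0.03 m and z of tray_tip in the frame of rack between 0.111 and 0.127 m and x of tray_tip in the frame of rack above 0.078 m and y of tray_tip in the frame of rack between -0.008 and 0.008 m and angle between the x axis of tray and the x axis of rack, either way round below 0.12 rad and angle between tray's own z axis and vertical below 0.12 rad) or (horizontal distance between disc_red and job_place below 0.03 m and z of tray_tip in the frame of rack between 0.171 and 0.187 m and x of tray_tip in the frame of rack above 0.078 m and y of tray_tip in the frame of rack between -0.008 and 0.008 m and angle between the x axis of tray and the x axis of rack, either way round below 0.12 rad and angle between tray's own z axis and vertical below 0.12 rad)) and contact force between tray and rear_stop above 4 N), for 0.2 s.
At the end, for the whole second after the job is handed in: After pressing the buffer the tray is released and rests still in the slides of the disc's colour: leading edge 80 mm or more inside the mouth, within 8 mm of the middle, at that pair's height, within 0.12 rad of level and straight (((horizontal distance between disc_blue and job_place below 0.03 m and z of tray_tip in the frame of rack between 0.051 and 0.067 m and x of tray_tip in the frame of rack above 0.08 m and y of tray_tip in the frame of rack between -0.008 and 0.008 m and angle between the x axis of tray and the x axis of rack, either way round below 0.12 rad and angle between tray's own z axis and vertical below 0.12 rad) or (horizontal distance between disc_yellow and job_place below 0.03 m and z of tray_tip in the frame of rack between 0.111 and 0.127 m and x of tray_tip in the frame of rack above 0.08 m and y of tray_tip in the frame of rack between -0.008 and 0.008 m and angle between the x axis of tray and the x axis of rack, either way round below 0.12 rad and angle between tray's own z axis and vertical below 0.12 rad) or (horizontal distance between disc_red and job_place below 0.03 m and z of tray_tip in the frame of rack between 0.171 and 0.187 m and x of tray_tip in the frame of rack above 0.08 m and y of tray_tip in the frame of rack between -0.008 and 0.008 m and angle between the x axis of tray and the x axis of rack, either way round below 0.12 rad and angle between tray's own z axis and vertical below 0.12 rad)) and linear speed of tray below 0.02 m/s and angular speed of tray below 0.1 rad/s and contact force between tray and the fingers below 0.1 N); the robot touches nothing.
It fails at once if the tray rams the rear buffer: more than 15 N on it (contact force between tray and rear_stop above 15 N).
It fails at once if the tray pushes or rubs on the rack or its slides with more than 25 N (contact force between tray and rack above 25 N).
It fails at once if the gripper or arm pushes the rack with more than 25 N (contact force between any of the fingers, the arm and rack above 25 N).
It fails at once if a disc or another bystander is moved by more than 20 mm (distance of any of disc_red, disc_yellow, disc_blue, torch, tape_roll, bearing from where it was at the start of the episode above 0.02 m).
It also fails if it takes over 64 s, if anything falls off the work surface, if the arm or the gripper's body presses on something with over 40 N, if the wrist force passes 120 N, or if a joint passes its speed limit or range.

### The arm

A 7-joint arm with a two-finger parallel gripper is mounted at the origin on the work surface. World frame = base frame: x ahead of the robot, y to its left, z up, the work surface at z = 0. Lengths are in m, angles in rad, forces in N, time in s.
With the tool pointing down it reaches from about 0.425 to 0.875 m from the base axis. Payload 4.7 kg.
Tool frame: the origin (TCP) lies at the very end of the fingers, on their centre line; the grasp point (between the pads) lies 19 mm behind it (ctrl.grasp_offset is the distance from the TCP to the grasp point, in m); z points along the fingers, y is the direction in which the jaws open and shut (so a half turn about z gives the same grasp; the last joint's range is limited). The gripper opens to 87 mm and grips with 3 to 60 N. Pads are 19 mm wide; open, the fingers measure 117 mm over their backs; the gripper's body (75 mm by 190 mm) begins 51 mm behind the grasp point.
Start: joints at [-1.229, 0.321, -0.07, 1.45, 0.023, 1.371, -0.057], TCP at [0.209, 0.615, 0.223] pointing down, gripper open.
Joint ranges: [-2.86, 2.86], [-0.3, 2.09], [-1.38, 1.24], [0.06, 2.45], [-1.56, 4.7], [0.09, 2.05], [-2.69, 2.69]. Speed limits (rad/s): [2.57, 2.57, 3.14, 3.14, 3.14, 3.14, 3.14].

### API

Orientations are given as a rotation vector (axis times angle).
In Python, from bench import ctrl gives the robot as it stands.
- The arm moves only by the shell command python3 -m creep 'ROWS' [FORCE]. ROWS is JSON, a list that holds one entry, the list of rows, each a list of 7 numbers: the opening, from 0 (shut) to 1 (fully open), then the shift along the tool's x, y, z in mm, then the turn, a rotation vector about the tool's x, y, z in rad. In form: [[[grip, dx, dy, dz, rx, ry, rz], ...]]. A call has 1 to 5 rows; each row is the pose to reach, as a shift and turn from the pose commanded when the call began, along the tool's axes at that moment; what a row does not reach only later rows make up. A row lasts 1/10 s, in which the tool goes at most 50 mm and 8.59 degrees, less where a joint would pass 70% of its speed; a pose out of reach is approached as far as the arm can. A call with a gripper value outside its range is refused whole. The fingers move at their own pace and stop on an object; FORCE is the grip in N (left out, the last holds). Time passes only in rows, so rows that repeat a pose let the fingers close. It gives the time, the measured TCP pose, the force and the opening at its end, in the units of the state.
- ctrl.get_state(): the state, without advancing time (a new reading comes with each control period).
- ctrl.get_image(name): name is "side" or "top"; returns the picture (384x512x3 uint8, red, green, blue); there is no depth.
- ctrl.camera_params(name): a dict with "K" (3x3 intrinsics, pixels), "pose" (4x4, takes a point from camera to world coordinates). Camera axes: x right, y down, z forward; pixel columns grow to the right and rows downward; lengths in m; the calibration is good to about 2 mm. A picture is of the moment at which its call begins. camera_params takes no time and is no camera call.
- ctrl.close_job(): hands the job in, once; it reports no verdict.
The state is a dict: "time": time; "joint_positions": joint angles; "qd": joint speeds; "joint_torque": joint torques, N m; "position": TCP position; "tool_rot": TCP orientation; "ft_force": force on the tool from outside, world axes, zero at the start; "torque": the same for the moment, N m; "grip_width": opening from 0.0 (shut) to 1.0 (fully open).
Only numpy, scipy, OpenCV 4.12 (cv2) and the standard library are available. Lean on these libraries where they do the work, as an engineer would, in place of code of your own. Each camera call takes 0.05 s, during which the arm holds its last target. There are 200 camera calls.

## Working session

There is one attempt and no reset: what is moved stays moved. The work goes in short steps, Python scripts to look and compute and a shell command to move; the robot and the scene stay as the last step left them, time stands still between calls to the robot, and variables do not carry over. Pictures are saved under pics/ and viewed, about 8 in all and at most 12, crops included, and the job is handed in when it is done.

```bash
ls; mkdir -p pics
python3 - <<'E'
from bench import ctrl
import cv2,numpy as np
np.set_printoptions(precision=4,suppress=True)
for n in("top","side"):
    im=ctrl.get_image(n); cv2.imwrite(f"pics/{n}0.png",im[:,:,::-1])
    p=ctrl.camera_params(n);print(n,p["K"],p["pose"])
s=ctrl.get_state();print(s["time"],s["position"],s["tool_rot"],s["ft_force"],s["grip_width"])
E
python3 -c "
import cv2,numpy as np
a=[cv2.resize(cv2.imread(f'pics/{n}0.png'),None,fx=1.5,fy=1.5,interpolation=2) for n in('top','side')]
[cv2.imwrite(f'pics/{n}0b.png',x) for n,x in zip(('top','side'),a)]"
```

```text
pics
top [[448.3314   0.     254.149 ]
 [  0.     448.3314 192.3394]
 [  0.       0.       1.    ]] [[ 0.0138 -0.9887  0.1492  0.3294]
 [-0.9999 -0.0123  0.0114 -0.0176]
 [-0.0094 -0.1494 -0.9887  1.4288]
 [ 0.      0.      0.      1.    ]]
side [[360.2323   0.     264.4092]
 [  0.     360.2323 190.8417]
 [  0.       0.       1.    ]] [[ 0.9681 -0.1636  0.1895  0.2939]
 [-0.2504 -0.6297  0.7354 -0.9918]
 [-0.001  -0.7594 -0.6506  1.0251]
 [ 0.      0.      0.      1.    ]]
0.1 [0.2092 0.6149 0.2216] [-0.5126 -3.0993  0.0027] [-0.1624 -0.8248  0.273 ] 1.00196551956019
```

View pics/top0b.png

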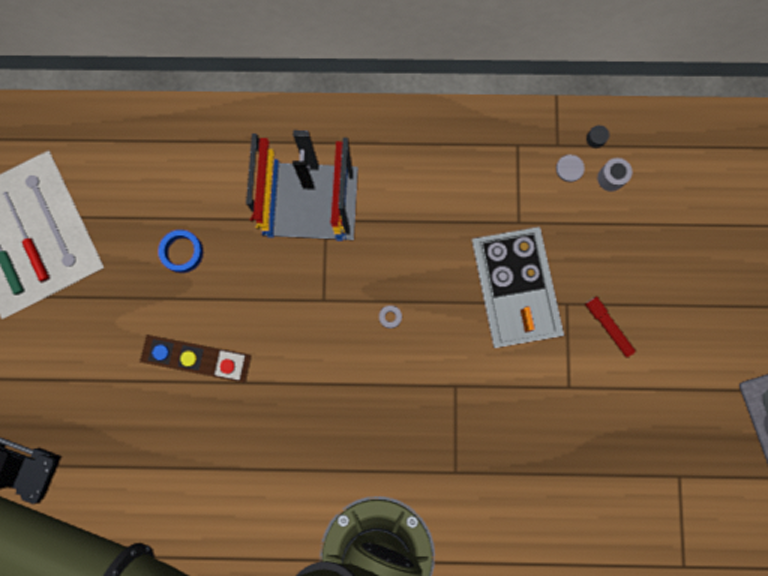

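View pics/side0b.png

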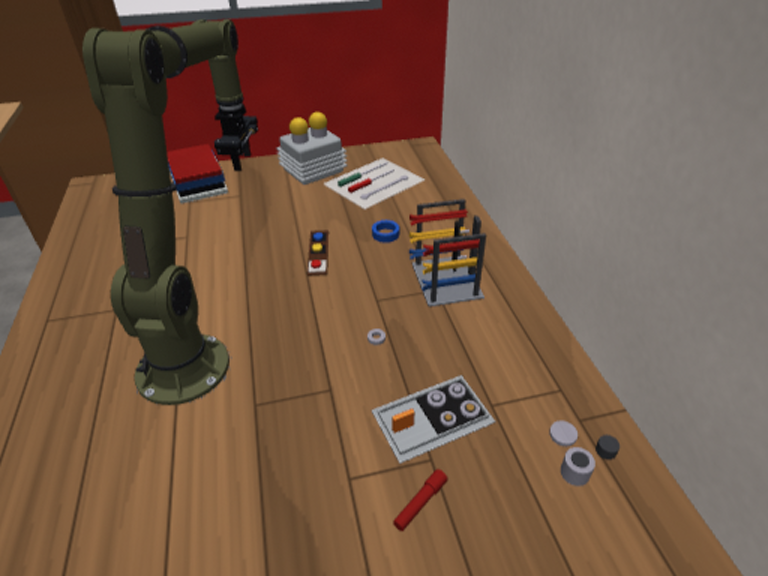

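The top view shows the red disc on the white square (228,366), so red (top) slides. The rack is at (250-355, 135-240) with its mouth facing the robot and the post at the back. The tray is at (475-562, 228-347), handle nearer the robot, and the bearing is at (390,316). The side view agrees. I'll enlarge the rack and tray.

```bash
python3 -c "
import cv2,numpy as np
t=cv2.imread('pics/top0.png');s=cv2.imread('pics/side0.png')
def c(im,x,y,w,h,k):return cv2.resize(im[y:y+h,x:x+w],None,fx=k,fy=k,interpolation=2)
A=c(t,155,80,100,100,4);B=c(t,308,145,100,100,4)
cv2.imwrite('pics/c1.png',np.hstack([A,B]))
cv2.imwrite('pics/c2.png',c(s,262,125,75,85,7))"
```

```text
(no output)
```

View pics/c1.png

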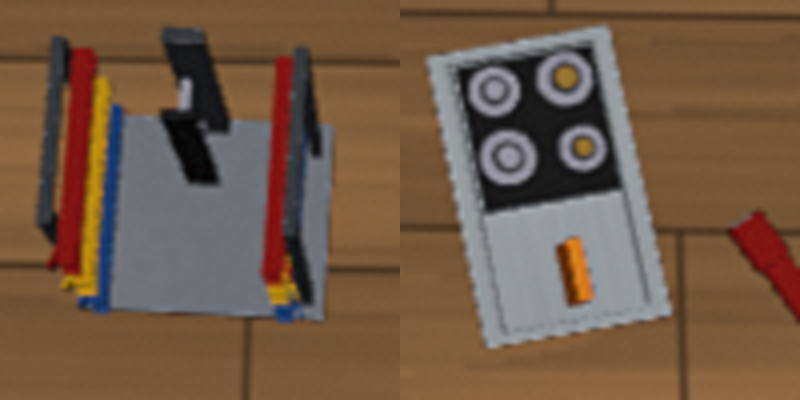

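View pics/c2.png

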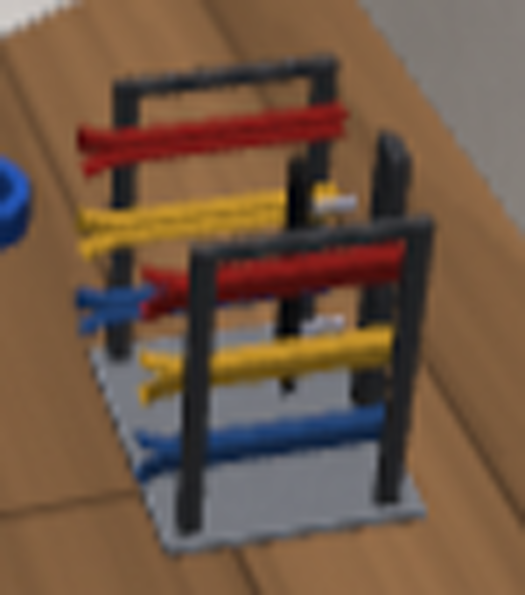

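The crops show tray corners at (428,60), (608,28), (670,313), (488,347), and the handle top running (570,240)-(586,300). The rack's top bars, red slides and base plate front edge are all readable. Now for positions.

```bash
cat > h.py <<'E'
from bench import ctrl
import numpy as np
np.set_printoptions(precision=4,suppress=True)
P={n:ctrl.camera_params(n) for n in("top","side")}
def ray(n,uv):
    K=np.array(P[n]["K"]);T=np.array(P[n]["pose"]);d=T[:3,:3]@np.linalg.solve(K,[uv[0],uv[1],1]);return T[:3,3],d
def atz(n,uv,z):
    o,d=ray(n,uv);return o+d*(z-o[2])/d[2]
def proj(n,X):
    K=np.array(P[n]["K"]);T=np.array(P[n]["pose"]);c=T[:3,:3].T@(np.array(X)-T[:3,3]);q=K@c;return q[:2]/q[2]
def crop(uv,x,y,k):return (x+(uv[0]+.5)/k-.5,y+(uv[1]+.5)/k-.5)
E
python3 - <<'E'
from h import *
A=lambda u,v,z:atz("top",crop((u,v),155,80,4),z)
B=lambda u,v,z:atz("top",crop((u-400,v),308,145,4),z)
S=lambda u,v,z:atz("side",crop((u,v),262,125,7),z)
c=[B(428,60,.004),B(608,28,.004),B(670,313,.004),B(488,347,.004)]
print("tray",np.array(c),np.mean(c,0)); 
for i in range(4):
    d=c[i]-c[i-1];print(np.linalg.norm(d),np.degrees(np.arctan2(d[1],d[0])))
print("handle",B(570,240,.054),B(586,300,.054))
print("bars L",A(58,40,.217),A(45,225,.217)," R",A(302,50,.217),A(293,235,.217))
print("base", A(322,320,.004),A(110,308,.004),A(333,127,.004))
print("red L",A(84,50,.188),A(67,272,.188),"R",A(284,60,.188),A(272,280,.188))
print("side bars L",S(125,82,.217),S(328,62,.217),"R",S(202,252,.217),S(425,222,.217))
print("side base",S(170,550,0),S(424,514,0),S(95,350,0))
print("flare tips L mid",S(84,150,.1795)," R",S(150,290,.1795))
print("bearing",atz("top",(390/1.5,316/1.5),.007))
E
```

```text
tray [[ 0.6543 -0.196   0.004 ]
 [ 0.6826 -0.3423  0.004 ]
 [ 0.4512 -0.3864  0.004 ]
 [ 0.4224 -0.242   0.004 ]] [ 0.5526 -0.2917  0.004 ]
0.23640283670996085 11.217411068247758
0.14900904994216851 -79.0464669738162
0.23553507833596268 -169.19534777397496
0.14731080887076836 101.29037923768487
handle [ 0.5023 -0.2981  0.054 ] [ 0.4561 -0.3095  0.054 ]
bars L [0.804  0.2417 0.217 ] [0.6687 0.245  0.217 ]  R [0.7983 0.0683 0.217 ] [0.6634 0.0717 0.217 ]
base [0.6512 0.0622 0.004 ] [0.6592 0.2351 0.004 ] [0.8144 0.0564 0.004 ]
red L [0.8079 0.2286 0.188 ] [0.6425 0.2341 0.188 ] R [0.8018 0.0833 0.188 ] [0.6383 0.088  0.188 ]
side bars L [0.6781 0.2459 0.217 ] [0.8033 0.2367 0.217 ] R [0.6701 0.0689 0.217 ] [0.7984 0.0648 0.217 ]
side base [0.6599 0.0673 0.    ] [0.8196 0.0594 0.    ] [0.6694 0.2663 0.    ]
flare tips L mid [0.6505 0.2361 0.1795]  R [0.6483 0.0908 0.1795]
bearing [ 0.4852 -0.0207  0.007 ]
```

```bash
cat >> h.py <<'E'
from scipy.spatial.transform import Rotation as R
def to(p,yaw):
    """shift mm/turn in tool axes to reach TCP p with tool y at heading yaw+90deg, pointing down"""
    s=ctrl.get_state();r=R.from_rotvec(s["tool_rot"]);a=np.radians(yaw)
    G=R.from_matrix(np.array([[-np.cos(a),-np.sin(a),0],[-np.sin(a),np.cos(a),0],[0,0,-1.]]))
    print("t",s["time"],"pos",np.array(s["position"]),"F",np.array(s["ft_force"]),"grip",s["grip_width"])
    print("shift",r.inv().apply(np.array(p)-s["position"])*1e3,"turn",(r.inv()*G).as_rotvec())
E
python3 -m creep '[[[1,-34,-33,0,0,0,-0.13],[1,-68,-66,0,0,0,-0.26],[1,-102,-99,0,0,0,-0.39],[1,-136,-132,0,0,0,-0.52],[1,-170,-165,0,0,0,-0.52]]]'
python3 -c "
from h import *
to([.45,.15,.22],11.1);to([.479,-.305,.1],11.1)"
```

```text
time: 0.6
position: [0.3176, 0.4024, 0.2222]
tool_rot: [0.306, -3.126, 0.001]
ft_force: [1.4, -0.4, 0.7]
grip_width: 0.999
t 0.6 pos [0.3176 0.4024 0.2222] F [ 1.3961 -0.3581  0.7458] grip 0.9990297289387738
shift [ -80.9201 -273.2541    2.23  ] turn [-0.0003 -0.0003  0.0014]
t 0.6 pos [0.3176 0.4024 0.2222] F [ 1.3961 -0.3581  0.7458] grip 0.9990297289387738
shift [ -21.1859 -725.2042  122.3922] turn [-0.0003 -0.0003  0.0014]
```

```bash
python3 -m creep '[[[1,-16,-45,0,0,0,0],[1,-32,-90,0,0,0,0],[1,-48,-135,0,0,0,0],[1,-64,-180,0,0,0,0],[1,-80,-225,0,0,0,0]]]' >/dev/null
python3 -m creep '[[[1,3,-48,0,0,0,0],[1,8,-96,0,0,0,0],[1,14,-144,0,0,0,0],[1,20,-192,0,0,0,0],[1,26,-240,0,0,0,0]]]' 
python3 -m creep '[[[1,7,-46,0,0,0,0],[1,14,-92,0,0,0,0],[1,20,-138,0,0,0,0],[1,26,-184,20,0,0,0],[1,32,-230,40,0,0,0]]]' 
python3 -c "
from h import *
to([.479,-.305,.1],11.1)"
```

```text
time: 1.6
position: [0.4585, -0.0436, 0.2224]
tool_rot: [-0.302, 3.127, 0.001]
ft_force: [0.6, 0.2, -0.0]
grip_width: 1.0
time: 2.1
position: [0.4718, -0.2743, 0.1831]
tool_rot: [-0.302, 3.125, -0.0]
ft_force: [1.1, 0.9, 0.0]
grip_width: 1.001
t 2.1 pos [ 0.4718 -0.2743  0.1831] F [1.0953 0.9135 0.0027] grip 1.0006449114995644
shift [ -1.0168 -31.4521  83.1067] turn [-0.0004  0.0024 -0.0008]
```

```bash
python3 -m creep '[[[1,0,-16,20,0,0,0],[1,-1,-31,40,0,0,0],[1,-1,-31,65,0,0,0],[1,-1,-31,90,0,0,0],[1,-1,-31,105,0,0,0]]]' >/dev/null
python3 -m creep '[[[1,0,0,20,0,0,0],[1,0,0,40,0,0,0],[1,0,0,50,0,0,0],[1,0,0,57,0,0,0],[1,0,0,59,0,0,0]]]'
python3 - <<'E'
from h import *
import cv2
to([.479,-.305,.0175],11.1)
im=ctrl.get_image("side")[:,:,::-1]
cv2.imwrite("pics/s1.png",cv2.resize(im[190:330,200:360],None,fx=4,fy=4,interpolation=2))
E
```

```text
time: 3.1
position: [0.4783, -0.3028, 0.0187]
tool_rot: [0.302, -3.127, -0.0]
ft_force: [-0.0, 1.1, -0.1]
grip_width: 0.999
t 3.1 pos [ 0.4783 -0.3028  0.0187] F [-0.0032  1.1219 -0.1105] grip 0.9985208456163226
shift [-0.2513 -2.3376  1.2291] turn [ 0.0002 -0.0002 -0.0015]
```

View pics/s1.png

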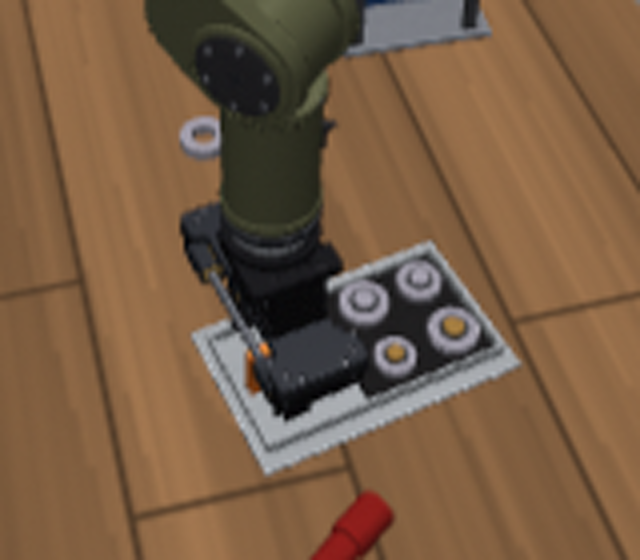

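The fingers straddle the orange handle (at 258,370) over the tray. Next I close gently, then firmly, and lift a little.

```bash
python3 -m creep '[[[0,0,-2,1,0,0,0],[0,0,-2,1,0,0,0],[0,0,-2,1,0,0,0],[0,0,-2,1,0,0,0],[0,0,-2,1,0,0,0]]]' 20
python3 -m creep '[[[0,0,0,0,0,0,0],[0,0,0,0,0,0,0],[0,0,0,0,0,0,0],[0,0,0,0,0,0,0]]]' 60
python3 -m creep '[[[0,0,0,-6,0,0,0],[0,0,0,-12,0,0,0],[0,0,0,-20,0,0,0],[0,0,0,-35,0,0,0],[0,0,0,-50,0,0,0]]]'
python3 -m creep '[[[0,0,0,-40,0,0,0],[0,0,0,-80,0,0,0],[0,0,0,-120,0,0,0],[0,0,0,-150,0,0,0],[0,0,0,-150,0,0,0]]]'
python3 - <<'E'
from h import *
import cv2
# handle goal: tip 40 mm short of the flare tips
a=np.radians(-1.9);ax=np.array([np.cos(a),np.sin(a)]);m=np.array([.662,.160]);h=m-ax*(.022+.030+.195);print(h)
to([*h,.22],-1.9); print(ctrl.get_state()["torque"])
for n in("side","top"):
    cv2.imwrite(f"pics/{n}2.png",ctrl.get_image(n)[:,:,::-1])
im=cv2.imread("pics/side2.png");cv2.imwrite("pics/s2c.png",cv2.resize(im[100:330,180:400],None,fx=2.5,fy=2.5,interpolation=2))
E
```

```text
time: 3.65
position: [0.4789, -0.3048, 0.0182]
tool_rot: [-0.302, 3.127, 0.0]
ft_force: [-0.3, -0.2, -0.6]
grip_width: 0.632
time: 4.05
position: [0.4787, -0.3048, 0.0179]
tool_rot: [-0.301, 3.127, 0.0]
ft_force: [-0.5, -0.9, -0.0]
grip_width: 0.264
time: 4.55
position: [0.4786, -0.3048, 0.0692]
tool_rot: [0.301, -3.127, -0.0]
ft_force: [0.2, -0.7, -1.3]
grip_width: 0.127
time: 5.05
position: [0.481, -0.3069, 0.2241]
tool_rot: [-0.3, 3.118, -0.006]
ft_force: [0.8, -0.1, -2.6]
grip_width: 0.133
[0.4151 0.1682]
t 5.05 pos [ 0.481  -0.3069  0.2241] F [ 0.8336 -0.0843 -2.5921] grip 0.13288178139875995
shift [-25.8154 478.9492   1.9298] turn [-0.0039  0.0093  0.2248]
[-0.0546  0.239   0.0119]
```

View pics/s2c.png

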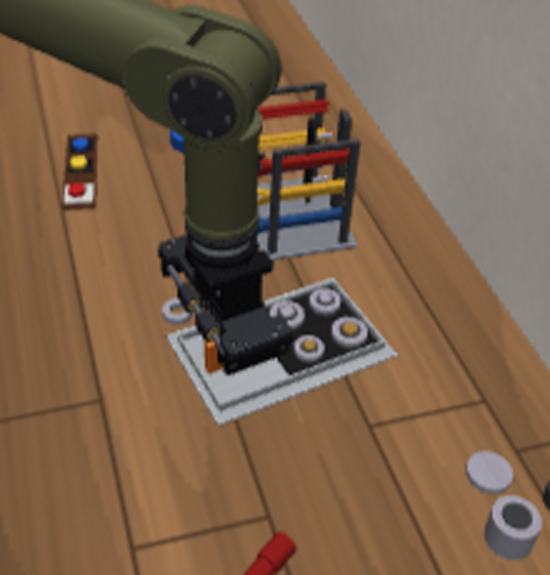

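The tray is lifted (2.6 N), but the fingers closed while the arm was rising, so the grip is at an unknown, higher point on the handle. I'll set it back down and regrip at a known height.

```bash
python3 -m creep '[[[0,0,0,40,0,0,0],[0,0,0,80,0,0,0],[0,0,0,120,0,0,0],[0,0,0,160,0,0,0],[0,0,0,182,0,0,0]]]' 
python3 -m creep '[[[0,0,0,3,0,0,0],[0,0,0,6,0,0,0],[0,0,0,6,0,0,0]]]'
python3 -m creep '[[[0,0,0,2,0,0,0],[0,0,0,4,0,0,0],[0,0,0,4,0,0,0]]]'
python3 -m creep '[[[0,0,0,2,0,0,0],[0,0,0,2,0,0,0]]]'
```

```text
time: 5.65
position: [0.4751, -0.3027, 0.0311]
tool_rot: [0.3, -3.12, -0.006]
ft_force: [-0.2, 1.1, -1.8]
grip_width: 0.134
time: 5.95
position: [0.479, -0.3051, 0.0306]
tool_rot: [-0.301, 3.126, -0.001]
ft_force: [-0.7, 0.4, -2.0]
grip_width: 0.134
time: 6.25
position: [0.479, -0.3047, 0.0264]
tool_rot: [-0.302, 3.126, -0.0]
ft_force: [-0.2, -0.3, -2.2]
grip_width: 0.139
time: 6.45
position: [0.4791, -0.3048, 0.0259]
tool_rot: [-0.301, 3.126, 0.002]
ft_force: [-4.8, 3.8, 11.9]
grip_width: 0.131
```

```bash
python3 -m creep '[[[0.6,0,0,0,0,0,0],[0.6,0,0,0,0,0,0],[0.6,0,0,0,0,0,0],[0.6,0,0,4,0,0,0],[0.6,0,0,7,0,0,0]]]' 20
python3 -m creep '[[[0,0,0,0,0,0,0],[0,0,0,0,0,0,0],[0,0,0,0,0,0,0],[0,0,0,0,0,0,0],[0,0,0,0,0,0,0]]]' 
python3 -m creep '[[[0,0,0,0,0,0,0],[0,0,0,0,0,0,0],[0,0,0,0,0,0,0],[0,0,0,0,0,0,0],[0,0,0,0,0,0,0]]]' 60
python3 -m creep '[[[0,0,0,0,0,0,0],[0,0,0,0,0,0,0],[0,0,0,0,0,0,0],[0,0,0,0,0,0,0],[0,0,0,0,0,0,0]]]' 60
```

```text
time: 6.95
position: [0.4787, -0.3046, 0.0165]
tool_rot: [0.302, -3.127, -0.0]
ft_force: [-0.9, 0.4, 0.6]
grip_width: 0.5
time: 7.45
position: [0.4788, -0.3048, 0.0171]
tool_rot: [-0.302, 3.127, -0.0]
ft_force: [-0.0, 0.8, 1.1]
grip_width: 0.226
time: 7.95
position: [0.4788, -0.3048, 0.017]
tool_rot: [-0.301, 3.127, 0.0]
ft_force: [0.2, -0.3, 1.3]
grip_width: 0.13
time: 8.45
position: [0.4788, -0.3048, 0.0171]
tool_rot: [-0.301, 3.127, 0.0]
ft_force: [0.6, -0.4, 2.1]
grip_width: 0.133
```

```bash
python3 -m creep '[[[0,0,0,-10,0,0,0],[0,0,0,-25,0,0,0],[0,0,0,-45,0,0,0],[0,0,0,-70,0,0,0],[0,0,0,-95,0,0,0]]]'
python3 -m creep '[[[0,0,0,-25,0,0,0],[0,0,0,-50,0,0,0],[0,0,0,-70,0,0,0],[0,0,0,-82.5,0,0,0],[0,0,0,-82.5,0,0,0]]]'
python3 -m creep '[[[0,0,0,0,0,0,0],[0,0,0,0,0,0,0]]]'
python3 - <<'E'
from h import *
to([.4151,.1682,.1946],-1.9); print(ctrl.get_state()["torque"])
E
```

```text
time: 8.95
position: [0.4783, -0.3049, 0.1136]
tool_rot: [0.301, -3.127, 0.0]
ft_force: [0.4, -0.2, -1.4]
grip_width: 0.135
time: 9.45
position: [0.4795, -0.3055, 0.1967]
tool_rot: [-0.301, 3.124, -0.002]
ft_force: [0.2, -0.3, -2.9]
grip_width: 0.135
time: 9.65
position: [0.478, -0.3043, 0.1932]
tool_rot: [0.301, -3.125, -0.002]
ft_force: [0.1, 0.0, -2.5]
grip_width: 0.135
t 9.65 pos [ 0.478  -0.3043  0.1932] F [ 0.0963  0.0248 -2.5099] grip 0.13519764240018947
shift [-28.5399 475.7844  -0.8382] turn [ 0.001  -0.002   0.2254]
[0.0378 0.2878 0.0264]
```

```bash
python3 -m creep '[[[0,0,25,0,0,0,0],[0,0,65,0,0,0,0],[0,0,110,0,0,0,0],[0,0,155,0,0,0,0],[0,0,200,0,0,0,0]]]'
python3 -m creep '[[[0,0,45,0,0,0,0.03],[0,0,90,0,0,0,0.07],[0,0,135,0,0,0,0.11],[0,-5,175,0,0,0,0.15],[0,-10,210,-1,0,0,0.19]]]'
python3 -m creep '[[[0,-1,25,0,0,0,0.02],[0,-3,45,0,0,0,0.035],[0,-5,60,0,0,0,0.035],[0,-5,68,0,0,0,0.035],[0,-5,68,0,0,0,0.035]]]'
python3 -m creep '[[[0,0,0,0,0,0,0],[0,0,0,0,0,0,0]]]'
python3 - <<'E'
from h import *
import cv2
to([.4151,.1682,.1946],-1.9)
for n in("side","top"):
    cv2.imwrite(f"pics/{n}3.png",ctrl.get_image(n)[:,:,::-1])
def c(n,x,y,w,h,k):return cv2.resize(cv2.imread(f"pics/{n}3.png")[y:y+h,x:x+w],None,fx=k,fy=k,interpolation=2)
cv2.imwrite("pics/c3.png",np.hstack([c("top",150,75,100,150,4),c("side",230,115,100,150,4)]))
E
```

```text
time: 10.15
position: [0.4392, -0.1068, 0.1935]
tool_rot: [0.301, -3.126, -0.0]
ft_force: [0.8, -0.0, -3.5]
grip_width: 0.134
time: 10.65
position: [0.4087, 0.1015, 0.1944]
tool_rot: [0.003, -3.14, 0.0]
ft_force: [1.4, -0.1, -2.2]
grip_width: 0.136
time: 11.15
position: [0.4148, 0.168, 0.1949]
tool_rot: [-0.05, -3.14, 0.001]
ft_force: [0.1, -0.6, -2.3]
grip_width: 0.133
time: 11.35
position: [0.4152, 0.1664, 0.1954]
tool_rot: [-0.054, -3.141, 0.0]
ft_force: [-0.5, -0.2, -2.7]
grip_width: 0.133
t 11.35 pos [0.4152 0.1664 0.1954] F [-0.4962 -0.1907 -2.6605] grip 0.13307995275929113
shift [0.154  1.7715 0.8361] turn [-0.0002 -0.0001 -0.0013]
```

View pics/c3.png

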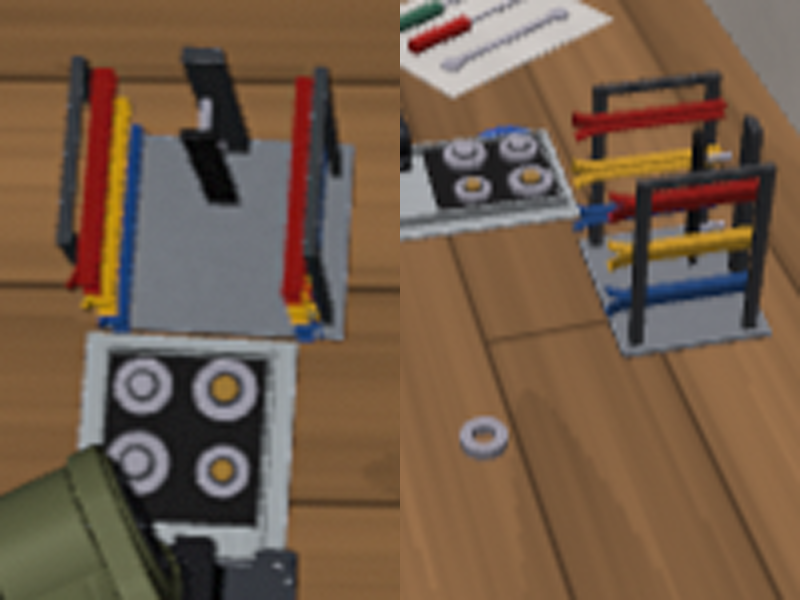

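The tray hangs level in front of the mouth, with front corners at (88,333) and (298,343) in the top crop and (553,132), (578,213) in the side crop. Next I triangulate the tray front and the red flare tips.

Run:
```python
from h import *
def tri(t,s):
    o1,d1=ray("top",crop(t,150,75,4));o2,d2=ray("side",crop((s[0]-400,s[1]),230,115,4))
    A=np.c_[d1,-d2];k=np.linalg.lstsq(A,o2-o1,rcond=None)[0];a=o1+k[0]*d1;b=o2+k[1]*d2
    return (a+b)/2,np.linalg.norm(a-b)
print("tray R",tri((298,343),(578,213)));print("tray L",tri((88,333),(553,132)))
print("flare L",tri((70,285),(575,118)));print("flare R",tri((290,297),(610,193)))
print("bar L front",tri((68,245),(598,92)),"R",tri((312,257),(640,184)))
print("bar L rear",tri((80,62),(718,78)),"R",tri((322,72),(770,172)))
# predicted tray corners in both views for no sag, from TCP
s=ctrl.get_state();r=R.from_rotvec(s["tool_rot"]).as_matrix();p=np.array(s["position"])
for sag in(0,.02,.04):
  for y in(.075,-.075):
    X=p-r[:,0]*.195*1+r[:,1]*y+np.array([0,0,-.0171+.004-sag*.195])
    t=proj("top",X);q=proj("side",X)
    print(sag,y,X,"top",(t-[150,75]+.5)*4-.5,"side",(q-[230,115]+.5)*4-.5+[400,0])
```

```text
tray R (array([0.6092, 0.0833, 0.1829]), np.float64(0.0017166995110450124))
tray L (array([0.6203, 0.2341, 0.1763]), np.float64(0.009693968109425155))
flare L (array([0.6511, 0.2479, 0.1808]), np.float64(0.0035532929525283253))
flare R (array([0.6409, 0.0884, 0.1969]), np.float64(0.005135205976079944))
bar L front (array([0.6733, 0.2438, 0.2115]), np.float64(0.006016284605980268)) R (array([0.6654, 0.0722, 0.2144]), np.float64(0.0052616617452009105))
bar L rear (array([0.8072, 0.2416, 0.2094]), np.float64(0.0032739000781865594)) R (array([0.8005, 0.069 , 0.2074]), np.float64(0.0001310292396603395))
0 0.075 [0.6127 0.235  0.1825] top [ 85.5221 334.6776] side [541.3189 128.6824]
0 -0.075 [0.6075 0.0851 0.1825] top [295.6138 344.15  ] side [575.017  212.7521]
0.02 0.075 [0.6127 0.235  0.1786] top [ 86.5746 335.9028] side [541.319 131.798]
0.02 -0.075 [0.6075 0.0851 0.1786] top [296.0347 345.349 ] side [574.9562 215.9626]
0.04 0.075 [0.6127 0.235  0.1747] top [ 87.6207 337.1206] side [541.3192 134.9032]
0.04 -0.075 [0.6075 0.0851 0.1747] top [296.4531 346.5407] side [574.8956 219.1616]
```

Sag is negligible, and the tray is about 2 mm right of the slide axis. I'll correct that and advance to the flare, then further in, watching the force.

```bash
python3 -m creep '[[[0,-5,1,0.5,0,0,0],[0,-15,2,0.5,0,0,0],[0,-25,2,0.5,0,0,0],[0,-30,2,0.5,0,0,0],[0,-30,2,0.5,0,0,0]]]'
python3 -m creep '[[[0,-4,0,0,0,0,0],[0,-8,0,0,0,0,0],[0,-12,0,0,0,0,0],[0,-15,0,0,0,0,0],[0,-15,0,0,0,0,0]]]'
python3 - <<'E'
from h import *
import cv2
to([.4151,.1682,.1946],-1.9)
for n in("side","top"):
    cv2.imwrite(f"pics/{n}4.png",ctrl.get_image(n)[:,:,::-1])
def c(n,x,y,w,h,k):return cv2.resize(cv2.imread(f"pics/{n}4.png")[y:y+h,x:x+w],None,fx=k,fy=k,interpolation=2)
cv2.imwrite("pics/c4.png",np.hstack([c("top",160,130,80,100,5),c("side",265,120,80,100,5)]))
E
```

```text
time: 11.95
position: [0.4461, 0.1683, 0.1948]
tool_rot: [0.053, 3.141, -0.001]
ft_force: [-0.2, -0.6, -2.3]
grip_width: 0.135
time: 12.45
position: [0.4605, 0.168, 0.195]
tool_rot: [0.052, 3.141, -0.0]
ft_force: [-0.1, -0.1, -2.3]
grip_width: 0.133
t 12.45 pos [0.4605 0.168  0.195 ] F [-0.1338 -0.0828 -2.2838] grip 0.13318111434614016
shift [45.3676 -1.3085  0.3639] turn [-0.0001  0.0002  0.0001]
```

View pics/c4.png

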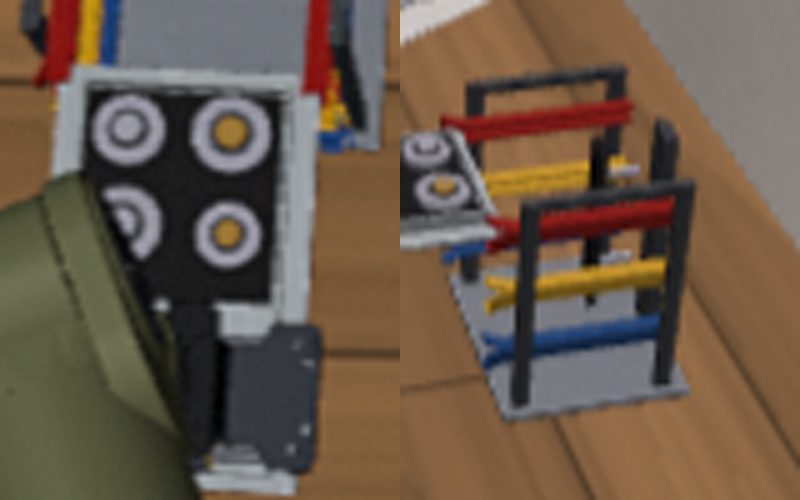

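The tray's front edge (62-322, y≈80) has entered the flare centred between the red bands, and the side view shows its right corner going into the red flare. There is no contact force. I advance slowly, following the rack axis.

```bash
for i in 1 2 3 4; do :; done
python3 -m creep '[[[0,-3,0,0,0,0,0],[0,-6,0,0,0,0,0],[0,-9,0,0,0,0,0],[0,-12,0,0,0,0,0],[0,-12,0,0,0,0,0]]]'
python3 -m creep '[[[0,0,0,0,0,0,0]]]'
```

```text
time: 13.05
position: [0.4726, 0.1676, 0.195]
tool_rot: [0.052, 3.141, -0.0]
ft_force: [0.1, -0.7, -1.6]
grip_width: 0.137
time: 13.15
position: [0.4721, 0.1677, 0.1949]
tool_rot: [-0.052, -3.141, 0.0]
ft_force: [0.0, 0.1, -2.8]
grip_width: 0.136
```

```bash
python3 -m creep '[[[0,-4,0,0,0,0,0],[0,-8,0,0,0,0,0],[0,-12,0,0,0,0,0],[0,-15,0,0,0,0,0],[0,-15,0,0,0,0,0]]]'
python3 -m creep '[[[0,-4,0,0,0,0,0],[0,-8,0,0,0,0,0],[0,-12,0,0,0,0,0],[0,-15,0,0,0,0,0],[0,-15,0,0,0,0,0]]]'; python3 -c "
from h import *
s=ctrl.get_state();print(s['ft_force'],s['torque'])"
```

```text
time: 13.65
position: [0.4876, 0.1671, 0.1949]
tool_rot: [0.052, 3.141, -0.0]
ft_force: [-0.9, -0.2, -3.0]
grip_width: 0.132
time: 14.15
position: [0.5025, 0.1666, 0.1949]
tool_rot: [0.052, 3.141, -0.0]
ft_force: [0.6, -0.3, -2.3]
grip_width: 0.131
[ 0.6115 -0.3016 -2.3183] [0.0025 0.1992 0.0209]
```

```bash
python3 -m creep '[[[0,-4,0,0,0,0,0],[0,-8,0,0,0,0,0],[0,-12,0,0,0,0,0],[0,-15,0,0,0,0,0],[0,-15,0,0,0,0,0]]]'
python3 -m creep '[[[0,-3,0,0,0,0,0],[0,-6,0,0,0,0,0],[0,-9,0,0,0,0,0],[0,-12,0,0,0,0,0],[0,-12,0,0,0,0,0]]]'
python3 - <<'E'
from h import *
import cv2
s=ctrl.get_state();print(s['ft_force'],s['torque'])
for n in("side","top"):
    cv2.imwrite(f"pics/{n}5.png",ctrl.get_image(n)[:,:,::-1])
def c(n,x,y,w,h,k):return cv2.resize(cv2.imread(f"pics/{n}5.png")[y:y+h,x:x+w],None,fx=k,fy=k,interpolation=2)
cv2.imwrite("pics/c5.png",np.hstack([c("top",160,85,80,110,5),c("side",265,120,80,110,5)]))
E
```

```text
time: 14.65
position: [0.5175, 0.1661, 0.1949]
tool_rot: [0.052, 3.141, -0.0]
ft_force: [0.7, -0.5, -1.9]
grip_width: 0.133
time: 15.15
position: [0.5295, 0.1657, 0.195]
tool_rot: [0.052, 3.141, -0.0]
ft_force: [0.6, -0.1, -1.6]
grip_width: 0.133
[ 0.5762 -0.0629 -1.5605] [ 0.0291  0.2476 -0.0112]
```

View pics/c5.png

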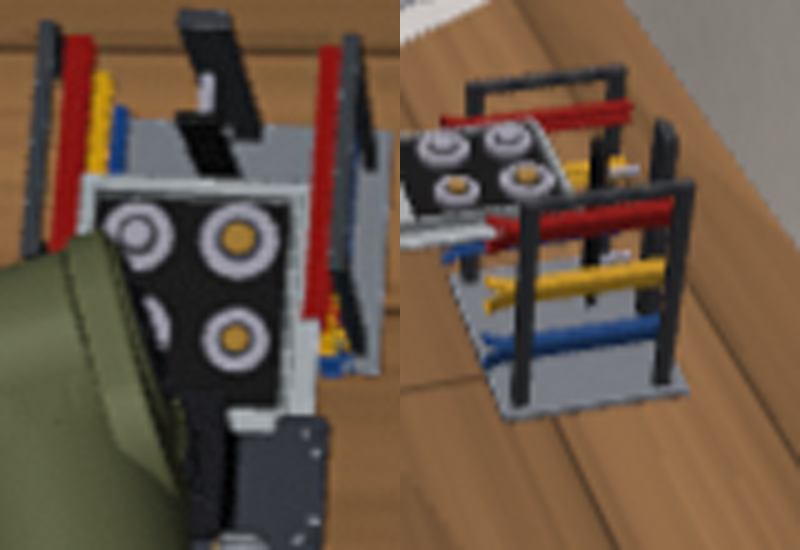

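The tray runs in the red slides on both sides (front edge y≈180 in the top crop), and the black buffer is roughly 30 mm ahead. I'll creep forward with force checks.

```bash
python3 -m creep '[[[0,-2,0,0,0,0,0],[0,-4,0,0,0,0,0],[0,-6,0,0,0,0,0],[0,-6,0,0,0,0,0]]]'
python3 -m creep '[[[0,-1.5,0,0,0,0,0],[0,-3,0,0,0,0,0],[0,-4.5,0,0,0,0,0],[0,-4.5,0,0,0,0,0]]]'
python3 -m creep '[[[0,-1,0,0,0,0,0],[0,-2,0,0,0,0,0],[0,-2,0,0,0,0,0]]]'
```

```text
time: 15.65
position: [0.5354, 0.1656, 0.195]
tool_rot: [0.052, 3.141, -0.0]
ft_force: [-0.8, 0.0, -2.1]
grip_width: 0.132
time: 16.05
position: [0.5398, 0.1654, 0.195]
tool_rot: [0.052, 3.141, -0.0]
ft_force: [0.3, 0.9, -1.0]
grip_width: 0.132
time: 16.35
position: [0.5417, 0.1654, 0.195]
tool_rot: [0.052, 3.141, 0.0]
ft_force: [-0.1, -0.1, -2.2]
grip_width: 0.13
```

```bash
python3 -m creep '[[[0,-1,0,0,0,0,0],[0,-2,0,0,0,0,0],[0,-2,0,0,0,0,0]]]'|sed -n '2p;4p'
python3 -m creep '[[[0,-1,0,0,0,0,0],[0,-2,0,0,0,0,0],[0,-2,0,0,0,0,0]]]'|sed -n '2p;4p'
```

```text
position: [0.5437, 0.1653, 0.195]
ft_force: [0.1, 0.8, -2.5]
position: [0.5457, 0.1653, 0.195]
ft_force: [-0.9, -0.2, -2.7]
```

```bash
python3 -m creep '[[[0,-0.8,0,0,0,0,0],[0,-1.5,0,0,0,0,0],[0,-1.5,0,0,0,0,0]]]'|sed -n '2p;4p'
python3 -m creep '[[[0,-0.8,0,0,0,0,0],[0,-1.5,0,0,0,0,0],[0,-1.5,0,0,0,0,0]]]'|sed -n '2p;4p'
```

```text
position: [0.5471, 0.1652, 0.195]
ft_force: [0.3, -0.1, -2.5]
position: [0.5487, 0.1652, 0.195]
ft_force: [-1.1, -0.3, -3.3]
```

```bash
python3 -m creep '[[[0,-0.8,0,0,0,0,0],[0,-1.5,0,0,0,0,0],[0,-1.5,0,0,0,0,0]]]'|sed -n '2p;4p'
```

```text
position: [0.5502, 0.1651, 0.195]
ft_force: [0.1, 0.4, -2.2]
```

```bash
python3 -m creep '[[[0,-0.8,0,0,0,0,0],[0,-1.5,0,0,0,0,0],[0,-1.5,0,0,0,0,0]]]'|sed -n '2p;4p'
python3 -m creep '[[[0,-0.8,0,0,0,0,0],[0,-1.5,0,0,0,0,0],[0,-1.5,0,0,0,0,0]]]'|sed -n '2p;4p'
```

```text
position: [0.5517, 0.165, 0.195]
ft_force: [0.1, -0.2, -1.7]
position: [0.5532, 0.165, 0.195]
ft_force: [0.3, 0.1, -2.2]
```

```bash
python3 -m creep '[[[0,-0.8,0,0,0,0,0],[0,-1.5,0,0,0,0,0],[0,-1.5,0,0,0,0,0]]]'|sed -n '2p;4p'
python3 -m creep '[[[0,-0.8,0,0,0,0,0],[0,-1.5,0,0,0,0,0],[0,-1.5,0,0,0,0,0]]]'|sed -n '2p;4p'
```

```text
position: [0.5547, 0.165, 0.195]
ft_force: [0.1, 0.1, -2.3]
position: [0.5559, 0.165, 0.1949]
ft_force: [-1.0, 0.4, -2.2]
```

```bash
python3 -m creep '[[[0,-0.5,0,0,0,0,0],[0,-1,0,0,0,0,0],[0,-1,0,0,0,0,0]]]'|sed -n '2p;4p'
```

```text
position: [0.5565, 0.165, 0.1949]
ft_force: [-4.1, -0.3, -1.2]
```

Buffer contact (4 N). I'll press a little further and hold.

```bash
python3 -m creep '[[[0,-0.5,0,0,0,0,0],[0,-1,0,0,0,0,0],[0,-1,0,0,0,0,0]]]'|sed -n '2p;4p'
python3 -m creep '[[[0,0,0,0,0,0,0]]]'|sed -n '2p;4p'
```

```text
position: [0.5571, 0.1651, 0.1948]
ft_force: [-6.0, 0.0, -0.4]
position: [0.5571, 0.1651, 0.1948]
ft_force: [-6.1, -0.4, -0.7]
```

```bash
python3 -m creep '[[[0,-0.5,0,0,0,0,0],[0,-1,0,0,0,0,0],[0,-1,0,0,0,0,0],[0,-1,0,0,0,0,0],[0,-1,0,0,0,0,0]]]'|sed -n '2p;4p'
python3 -m creep '[[[0,0,0,0,0,0,0],[0,0,0,0,0,0,0]]]'|sed -n '2p;4p'
```

```text
position: [0.5576, 0.1651, 0.1947]
ft_force: [-6.7, 1.1, 0.0]
position: [0.5575, 0.1651, 0.1947]
ft_force: [-6.6, -0.5, 0.4]
```

```bash
python3 -m creep '[[[0,-0.5,0,0,0,0,0],[0,-1,0,0,0,0,0],[0,-1,0,0,0,0,0],[0,-1,0,0,0,0,0],[0,-1,0,0,0,0,0]]]'|sed -n '2p;4p'
python3 -m creep '[[[0,0,0,0,0,0,0],[0,0,0,0,0,0,0]]]'|sed -n '2p;4p'
python3 - <<'E'
from h import *
import cv2
s=ctrl.get_state();print(s['ft_force'],s['torque'])
for n in("side","top"):
    cv2.imwrite(f"pics/{n}6.png",ctrl.get_image(n)[:,:,::-1])
def c(n,x,y,w,h,k):return cv2.resize(cv2.imread(f"pics/{n}6.png")[y:y+h,x:x+w],None,fx=k,fy=k,interpolation=2)
cv2.imwrite("pics/c6.png",np.hstack([c("top",160,85,80,110,5),c("side",265,120,80,110,5)]))
E
```

```text
position: [0.558, 0.1651, 0.1946]
ft_force: [-9.6, -0.5, 1.4]
position: [0.5579, 0.1652, 0.1946]
ft_force: [-9.0, 0.4, 1.1]
[-9.0272  0.3747  1.0873] [ 0.0052  1.7779 -0.0892]
```

View pics/c6.png

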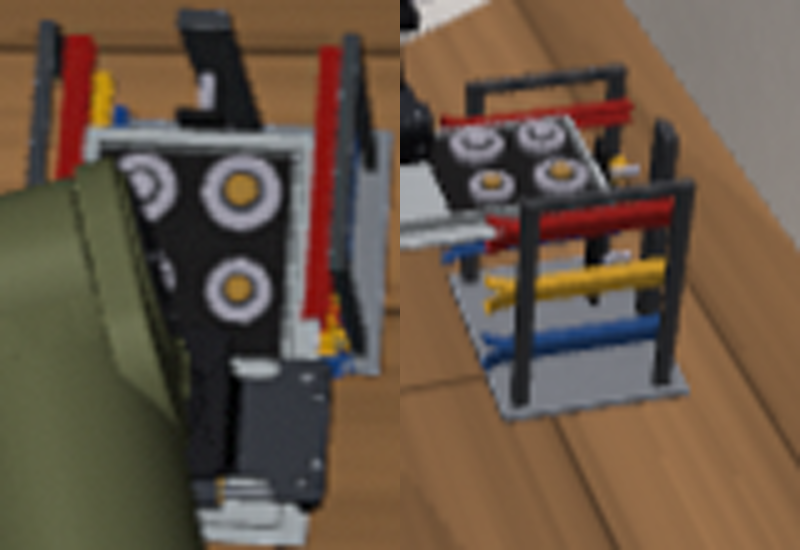

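The tray front meets the black buffer (180-225,115), held straight in the red slides at 9 N. Now I ease the pressure, lower it onto the ledges and open.

```bash
python3 -m creep '[[[0,1,0,0,0,0,0],[0,2,0,0,0,0,0],[0,2.5,0,0.5,0,0,0],[0,2.5,0,1,0,0,0],[0,2.5,0,1,0,0,0]]]'|sed -n '2p;4p'
python3 -m creep '[[[0,0,0,0.5,0,0,0],[0,0,0,1,0,0,0],[0,0,0,1,0,0,0]]]'|sed -n '2p;4p'; python3 -c "
from h import *
s=ctrl.get_state();print(s['time'],s['ft_force'],s['torque'])"
```

```text
position: [0.5571, 0.1651, 0.194]
ft_force: [-5.5, 0.6, 0.6]
position: [0.5572, 0.1651, 0.1933]
ft_force: [-7.5, 1.1, 1.3]
22.05 [-7.4628  1.1424  1.253 ] [ 0.0478  1.0923 -0.0092]
```

```bash
python3 -m creep '[[[0,0.7,0,0,0,0,0],[0,1.4,0,0,0,0,0],[0,1.4,0,0,0,0,0]]]'|sed -n '2p;4p'
python3 -m creep '[[[0,0,0,0,0,0,0],[0,0,0,0,0,0,0]]]' |sed -n '2p;4p'
```

```text
position: [0.5564, 0.165, 0.1932]
ft_force: [-3.5, 0.2, -0.5]
position: [0.5564, 0.165, 0.193]
ft_force: [-2.9, -0.1, -0.7]
```

```bash
python3 -m creep '[[[0.3,0.3,0,0,0,0,0],[0.6,0.3,0,0,0,0,0],[0.8,0.3,0,0,0,0,0],[0.8,0.3,0,0,0,0,0],[0.8,0.3,0,0,0,0,0]]]' 10
python3 -m creep '[[[0.8,0,0,0,0,0,0],[0.8,0,0,0,0,0,0],[0.8,0,0,0,0,0,0]]]'|sed -n '2,5p'
python3 - <<'E'
from h import *
import cv2
for n in("side","top"):
    cv2.imwrite(f"pics/{n}7.png",ctrl.get_image(n)[:,:,::-1])
def c(n,x,y,w,h,k):return cv2.resize(cv2.imread(f"pics/{n}7.png")[y:y+h,x:x+w],None,fx=k,fy=k,interpolation=2)
cv2.imwrite("pics/c7.png",np.hstack([c("top",160,85,80,110,5),c("side",250,120,80,110,5)]))
E
```

```text
time: 23.05
position: [0.5561, 0.1649, 0.1931]
tool_rot: [0.052, 3.141, 0.0]
ft_force: [-0.2, -0.1, -0.1]
grip_width: 0.502
position: [0.5559, 0.165, 0.193]
tool_rot: [0.051, 3.141, 0.0]
ft_force: [-0.2, 0.4, -0.5]
grip_width: 0.753
```

View pics/c7.png

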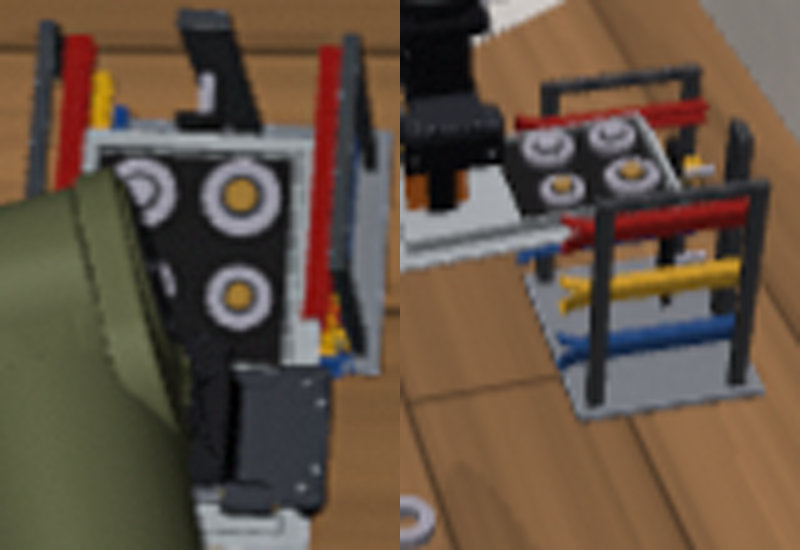

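Released: the tray stays in the red slides, front at the buffer and slightly tail-down. I raise the gripper clear.

```bash
python3 -m creep '[[[1,0,0,-5,0,0,0],[1,0,0,-15,0,0,0],[1,0,0,-35,0,0,0],[1,0,0,-60,0,0,0],[1,0,0,-90,0,0,0]]]' |sed -n '2,5p'
python3 -m creep '[[[1,15,0,-30,0,0,0],[1,40,0,-50,0,0,0],[1,65,0,-60,0,0,0],[1,80,0,-60,0,0,0],[1,80,0,-60,0,0,0]]]' 
python3 -m creep '[[[1,0,0,0,0,0,0],[1,0,0,0,0,0,0],[1,0,0,0,0,0,0]]]' >/dev/null
python3 - <<'E'
from h import *
import cv2
for n in("side","top"):
    cv2.imwrite(f"pics/{n}8.png",ctrl.get_image(n)[:,:,::-1])
a=cv2.imread("pics/top7.png").astype(int);b=cv2.imread("pics/top8.png").astype(int)
print("front area diff",abs(a-b)[105:117,178:222].max())
def c(n,x,y,w,h,k):return cv2.resize(cv2.imread(f"pics/{n}8.png")[y:y+h,x:x+w],None,fx=k,fy=k,interpolation=2)
cv2.imwrite("pics/c8.png",np.hstack([c("top",90,75,190,190,2),c("side",170,100,210,190,2)]))
E
```

```text
position: [0.5555, 0.1648, 0.2841]
tool_rot: [-0.052, -3.141, 0.0]
ft_force: [-0.3, 0.5, 0.3]
grip_width: 0.995
time: 24.45
position: [0.4749, 0.1681, 0.3451]
tool_rot: [0.049, 3.139, 0.004]
ft_force: [0.6, 0.1, -0.4]
grip_width: 0.998
front area diff 6
```

View pics/c8.png

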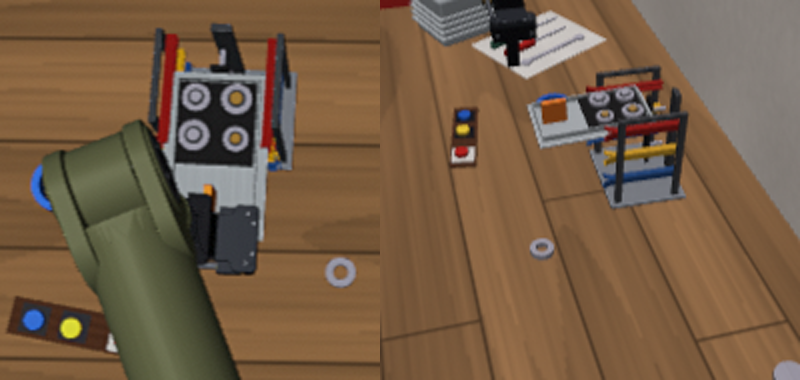

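The tray rests in the red slides with the gripper clear. The discs and bearing are where they were, and the tray front did not move between the last two images. Handing in.

```bash
python3 -c "
from bench import ctrl
print(ctrl.close_job())"
```

```text
the job is handed in; nothing more can be done
None
```

The bearing tray is in the red (top) slides, matching the red disc on the white square. It is pressed home, released, and the job is handed in after about 25 s of robot time.

- **Grip:** On the first lift the fingers were still closing, so they caught the handle about 9 mm too high. I set the tray down, regripped at a known height and lifted again.
- **Insertion:** The tray went in about 2 mm from where I first estimated the slide axis, after one correction. I felt no noticeable force in the slides until the buffer.
- **Pressing:** I pressed the buffer in small steps. The wrist read a steady 6–9 N for over 1 s, and the highest reading was 9.6 N. I then eased off to about 3 N, lowered the tray towards the ledges and opened the gripper.
- **Last checks:** The tray's front edge stayed at the buffer with no change between the two final top images. The gripper is clear and the discs and bearing look unmoved. The tape roll was mostly hidden by the arm, and I did not recheck the torch at the end.
- **Uncertain:**
  - The two cameras disagreed by up to 9 mm on the mouth's position. The insertion depth of 82–93 mm is therefore partly inferred from reaching the buffer, which stands at least 84 mm in.
  - The tray looks slightly tail-down within the slide play. I expect at most about 0.05 rad, but I did not measure it.

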